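# Deposit empties into the sorting tray

## Robot

A 6-joint arm with a two-finger parallel gripper is mounted at the origin on the work surface. World frame = base frame: x ahead of the robot, y to its left, z up, the work surface at z = 0. Lengths are in m, angles in rad, forces in N, time in s.
With the tool pointing down it reaches from about 0.425 to 0.95 m from the base axis. Payload 3.5 kg.
Tool frame: the origin (TCP) lies midway between the tips of the shut fingers; the grasp point (between the pads) lies 19 mm behind it; z points along the fingers, y is the line along which they close (so a half turn about z gives the same grasp; the last joint's range is limited). The gripper opens to 85 mm and grips with 20 to 120 N. Pads are 22 mm wide; open, the fingers measure 114 mm over their backs; the gripper's body (76 mm by 85 mm) begins 54 mm behind the grasp point. The pads swing forward as they close: fully open they stand 13 mm farther back than shut.
Start: joints at [-1.387, 0.286, 1.577, -0, 1.279, -0.15], TCP at [0.221, -0.638, 0.203] pointing down, gripper open.
Joint ranges: [-2.77, 2.77], [-0.9, 2.22], [0.21, 2.48], [-1.53, 4.67], [0.24, 2.81], [-2.84, 2.84]. Speed limits (rad/s): [2.79, 2.79, 3.14, 3.14, 3.14, 3.14].

## Interface

Orientations are given as a rotation vector (axis times angle).
In Python, from workcell import env, optics gives the robot as it stands. The module is installed in compiled form; this text tells all that it offers.
- The arm moves only by the tool apply_moves, never from a script. Its argument "deltas" is text: rows parted by semicolons, each of 5 numbers parted by spaces: the closure, from -1 (fully open) to 1 (shut), then the shift along the tool's x, y, z in m, then the turn about the tool's z in rad. In form: claw x y z twist; .... A call has exactly 8 rows; each row is the pose to reach, as a shift and turn from the pose commanded when the call began, along the tool's axes at that moment; what a row does not reach only later rows make up. A row lasts 1/8 s, in which the tool goes at most 62.5 mm and 10.7 degrees, less where a joint would pass 70% of its speed; a pose out of reach is approached as far as the arm can. A call with a gripper value outside its range is refused whole. The fingers move at their own pace and stop on an object; "grip_force" is the grip in N (left out, the last holds). Time passes only in rows, so rows that repeat a pose let the fingers close, or fill a call up. It gives the time, the measured TCP pose, the force, the opening and the grip force at its end, in the units of the state.
- env.read_state(): the state, without advancing time (a new reading comes with each control period).
- optics.grab_frame(name): name is "side" or "top" or "wrist"; returns a dict with "color" (400x640x3 uint8, red, green, blue), "range_z" (400x640 float32, m along the optical axis (not along the pixel's ray), 0 where there is no reading), "fx", "fy", "cx", "cy" (pixels), "k1" (the pictures are not rectified: a ray, as slopes to the right and down, at radius r is drawn at 1 + k1 r^2 times it, then the intrinsics apply), "R" (3x3) and "t" (3): a world point X has camera coordinates R X + t; the wrist camera has in their place "mount" (4x4, takes a point from camera to tool coordinates, whose origin is the TCP and whose axes are the flange's). Camera axes: x right, y down, z forward; pixel columns grow to the right and rows downward; lengths in m; the calibration is good to about 2 mm. A picture is of the moment at which its call begins: read the wrist's pose just before it.
- env.finish_job(): hands the job in; it is judged then, once.
The state is a dict: "time": time; "qpos": joint angles; "dq": joint speeds; "tau": joint torques, N m; "tool_pos": TCP position; "tool_rot": TCP orientation; "ft_force": force on the tool from outside, world axes, zero at the start; "torque": the same for the moment, N m; "gripper_width": finger opening in m; "finger_force": force on a finger pad.
Only numpy, scipy, OpenCV 4.12 (cv2) and the standard library are available. Lean on these libraries where they do the work, as an engineer would, in place of code of your own. Each camera call takes 0.05 s, during which the arm holds its last target. There are 200 camera calls.

## Task

Gather the deposit empties into the purple sorting tray: stand the two soda cans in its square pockets, one to each, and stand the two round long-necked glass bottles in its long undivided trough. Set the glass down, do not drop it, and leave the opened food tins, the square sauce bottle, the ladle and the mallet where they are.

Things in the scene. Friction and masses are not known exactly. Their poses are not given: they have to be found in the camera images.
- can_a_center (a point): First empty soda can, upright, bare aluminium, 66 mm diameter, 115 mm high, straight-sided from 10 to 98 mm up, tapering above to a 53 mm lid with ring tab and dark drinking hole; about 18 g, so easily tipped. This point is its centre, 57 mm above its base; z is up
- can_b_center (a point): Second empty soda can, upright, bare aluminium, 66 mm diameter, 115 mm high, straight-sided from 10 to 98 mm up, tapering above to a 53 mm lid with ring tab and dark drinking hole; about 18 g, so easily tipped. This point is its centre, 57 mm above its base; z is up (the same as the first)
- bottle_a_center (a point): First empty amber glass bottle, upright, round, open-mouthed, long-necked: body 56 mm diameter up to 85 mm, shoulder to 117 mm, then a neck 26 mm in diameter (28 mm lip at 150 to 155 mm) to the mouth at 160 mm; about 0.19 kg. Best held by the neck, 125 to 148 mm above its base. This point is its centre, 80 mm above its base; z is up
- bottle_b_center (a point): Second empty amber glass bottle, upright, round, open-mouthed, long-necked: body 56 mm diameter up to 85 mm, shoulder to 117 mm, then a neck 26 mm in diameter (28 mm lip at 150 to 155 mm) to the mouth at 160 mm; about 0.19 kg. Best held by the neck, 125 to 148 mm above its base. This point is its centre, 80 mm above its base; z is up (the same as the first)
- tin_a_center (a point): First opened food tin standing upright, bare steel, straight-sided and ribbed, hollow and open at the top, 72 mm diameter, 108 mm high. No deposit: stays where it is. This point is its centre, 54 mm above its base
- tin_b_center (a point): Second opened food tin standing upright, bare steel, straight-sided and ribbed, hollow and open at the top, 72 mm diameter, 108 mm high. No deposit: stays where it is. This point is its centre, 54 mm above its base (the same as the first)
- sauce_center (a point): Capped sauce bottle standing upright, amber glass like the deposit bottles but with a square body, 58 by 58 mm up to 96 mm, a short neck and a black screw cap 35 mm across; 158 mm high. No deposit: stays where it is. This point is its centre, 79 mm above its base
- ladle_bowl (a point): Stainless ladle lying towards the back of the bench, bowl 86 mm across and 34 mm high, handle about 320 mm long running out from the bowl along its own -x; stays where it is. This point is the middle of the bowl, 17 mm above the bench
- mallet_head (a point): Small wooden mallet lying towards the back of the bench, cylindrical head 56 mm diameter and 95 mm long, handle 225 mm long running out along its own -x; stays where it is. This point is the middle of the head, 28 mm above the bench
- tray: Purple tray fixed to the bench, 188 x 204 mm (its x, y; lips to 226), any yaw; origin under its centre, z up. Floor 4 mm thick; walls, dividers 4 mm thick, 45 mm high. Two square pockets, 96 x 96 mm inside, centred at (x, y) = (-42, +50) and (-42, -50) mm; beside them one undivided trough, 80 mm in x, 196 mm in y, centred at (+50, 0): the two bottles fit at (+50, +50) and (+50, -50) mm
There are look-alikes about, which are no part of the job. Leave any green or red look-alike of the part that bears bottle_b_center alone.

How it is judged:
By the outcome, as a careful person would: the job done as asked, in the order asked, and still so for the second after the job is handed in, with the robot touching nothing.
It also fails if it takes over 120 s, if anything falls off the work surface, if the arm or the gripper's body presses on something with over 40 N, if the wrist force passes 120 N, or if a joint passes its speed limit or range.

## Working session

There is one attempt and no reset: what is moved stays moved. The work goes in short steps, Python scripts to look and compute and a tool call to move; the robot and the scene stay as the last step left them, time stands still between calls to the robot, and variables do not carry over. Pictures are saved under pics/ and viewed, at most 14 in all, crops included, and the job is handed in when it is done.

Besides the shell and the picture viewer there is one more tool, called after "Request:" as a command line: name --argument value ..., lists and objects as JSON in quotes. apply_moves: Moves the arm, as the interface text tells. Its arguments: {"type":"object","properties":{"deltas":{"type":"string"},"grip_force":{"type":"number"}},"required":["deltas"]}

```bash
mkdir -p pics; python3 - <<'E'
from workcell import env, optics
import cv2,numpy as np
s=env.read_state(); print(s)
for n in ("top","side"):
    f=optics.grab_frame(n); cv2.imwrite(f"pics/{n}0.png",f["color"][:,:,::-1]); np.savez(f"{n}0.npz",**f)
    print(n,{k:f[k] for k in f if k not in("color","range_z")})
E
```

```text
{'time': 0.0, 'qpos': array([-1.38702272e+00,  2.87174393e-01,  1.57815736e+00,  2.69486066e-05,
        1.27860978e+00, -1.50005699e-01]), 'dq': array([-0.00105148, -0.00165248,  0.00020764, -0.00054379, -0.00072024,
       -0.00090031]), 'tau': array([ 1.07062999e-03, -4.05971897e+01, -2.92628288e+01, -1.34793063e-04,
        5.86094975e-03,  5.48333730e-06]), 'tool_pos': array([ 0.22103957, -0.63702385,  0.20115208]), 'tool_rot': array([-3.09562973e+00, -5.21466615e-01,  2.17593777e-05]), 'ft_force': array([ 1.05695692,  0.05186459, -0.63960829]), 'torque': array([-0.00247649, -0.02623698,  0.06575374]), 'finger_force': 0.0, 'gripper_width': 0.0853523780603852}
top {'fx': 457.53755176939677, 'fy': 457.53755176939677, 'cx': 320.3510993910553, 'cy': 204.19835393477092, 'k1': 0.019272161977013404, 'R': array([[-0.00204904, -0.99997902,  0.00614525],
       [-0.99509183,  0.00143097, -0.09894542],
       [ 0.09893455, -0.00631783, -0.99507389]]), 't': array([-0.0613279 ,  0.62820932,  1.35984823])}
side {'fx': 368.07365402108326, 'fy': 368.07365402108326, 'cx': 319.75372181654217, 'cy': 199.1896037442482, 'k1': -0.002367589180553536, 'R': array([[ 0.94642772, -0.32254773,  0.01541202],
       [-0.226528  , -0.69718375, -0.68016166],
       [ 0.23012961,  0.6402326 , -0.73290012]]), 't': array([-0.61277002,  0.15240202,  0.80511791])}
```

View pics/top0.png

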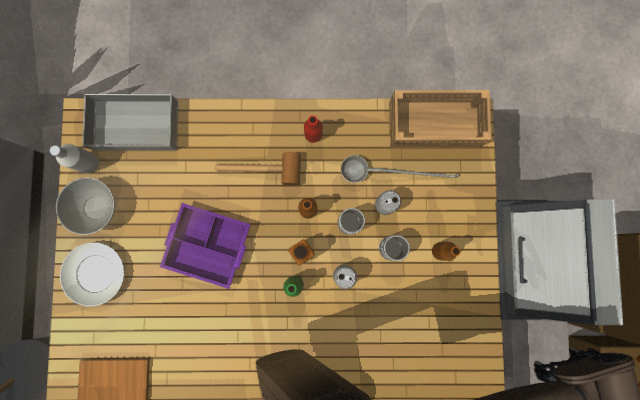

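View pics/side0.png

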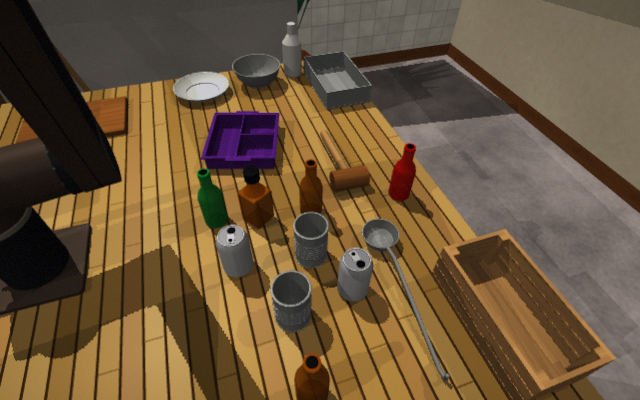

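Candidates (top image): cans at (388,202) and (345,277), and the tins at (351,221) and (395,248) look similar. Amber round bottles are at (308,207) and (446,251). Their look-alikes are the green (292,288), the red (313,128) and the square capped sauce bottle (301,252). The tray is at (206,246) with its trough on the near (lower) side.

```bash
cat > h.py <<'E'
import numpy as np, cv2
from scipy.optimize import least_squares
from scipy.spatial.transform import Rotation as Ro
def cloud(f,Tcw=None):
    """world point per pixel (nan without reading)"""
    v,u=np.mgrid[:400,:640]; fx=float(f["fx"]);k=float(f["k1"])
    K=np.array([[fx,0,float(f["cx"])],[0,float(f["fy"]),float(f["cy"])],[0,0,1]])
    p=cv2.undistortPoints(np.stack([u,v],-1).reshape(-1,1,2).astype(float),K,np.array([k,0,0,0.])).reshape(400,640,2)
    z=np.where(f["range_z"]>0,f["range_z"],np.nan).astype(float)
    P=np.dstack([p*z[...,None],z])
    if Tcw is None: return (P-f["t"])@f["R"]
    return P@Tcw[:3,:3].T+Tcw[:3,3]
def toolT(s):
    T=np.eye(4);T[:3,:3]=Ro.from_rotvec(s["tool_rot"]).as_matrix();T[:3,3]=s["tool_pos"];return T
def circ(P,c0,r,zlo,zhi,rad=.05):
    m=(P[:,2]>zlo)&(P[:,2]<zhi)&(np.hypot(*(P[:,:2]-c0).T)<rad); Q=P[m,:2]
    if len(Q)<8: return None
    o=least_squares(lambda c:np.hypot(*(Q-c).T)-r,c0,loss="soft_l1",f_scale=.002)
    return o.x.round(4),len(Q),round(float(np.sqrt(np.mean(o.fun**2))),4)
def walls(q,p):
    """distance of points to tray wall centre lines, p=(x,y,yaw)"""
    c,s=np.cos(p[2]),np.sin(p[2]); d=q-p[:2]; l=np.c_[d@[c,s],d@[-s,c]]*1e3
    S=[(-92,-100,92,-100),(-92,100,92,100),(-92,-100,-92,100),(92,-100,92,100),(8,-100,8,100),(-92,0,8,0)]
    D=[]
    for a in S:
        a0=np.array(a[:2],float);b=np.array(a[2:],float)-a0
        t=np.clip((l-a0)@b/(b@b),0,1); D.append(np.linalg.norm(l-a0-t[:,None]*b,axis=1))
    return np.min(D,0)/1e3
E
python3 - <<'E'
from h import *
F={n:dict(np.load(f"{n}0.npz")) for n in("top","side")}
C={n:cloud(F[n]) for n in F}
for nm,px,h in [("canA",(388,202),.115),("canB",(345,277),.115),("botA",(308,207),.16),("botB",(446,251),.16),("tinA",(351,221),.108),("tinB",(395,248),.108),("sauce",(301,252),.158),("green",(292,288),.16),("red",(313,128),.16)]:
    W=C["top"][px[1]-14:px[1]+15,px[0]-14:px[0]+15].reshape(-1,3); zm=np.nanmax(W[:,2])
    Q=W[W[:,2]>zm-.012]; c=np.median(Q[:,:2],0); print(nm,"top z",zm.round(3),c.round(3),"reach",np.hypot(*c).round(3))
    for n in C:
        P=C[n].reshape(-1,3);P=P[~np.isnan(P[:,0])]
        if "can" in nm: print("  ",n,circ(P,c,.033,.02,.095))
        elif "bot" in nm or nm=="green": print("  ",n,circ(P,c,.028,.02,.08,.045),circ(P,c,.013,.122,.147,.03))
for n in C:
    P=C[n];col=F[n]["color"].astype(int); r,g,b=np.moveaxis(col,2,0)
    m=(b>1.5*g)&(r>1.2*g)&(b>r)&(P[...,2]>.040)&(P[...,2]<.050); q=P[m][:,:2]
    q=q[np.hypot(*(q-np.median(q,0)).T)<.2]
    best=min((least_squares(lambda p:walls(q,p),[*q.mean(0),y],loss="soft_l1",f_scale=.002) for y in np.arange(-3.1,3.1,.3)),key=lambda o:o.cost)
    print("tray",n,len(q),best.x.round(4),best.cost, np.median(walls(q,best.x)))
im=F["top"]["color"][90:310,150:480,::-1]; cv2.imwrite("pics/crop0.png",cv2.resize(im,(792,528),interpolation=cv2.INTER_CUBIC))
E
```

```text
canA top z 0.122 [ 0.629 -0.261] reach 0.681
   top (array([ 0.6301, -0.263 ]), 83, 0.0004)
   side (array([ 0.6302, -0.2611]), 621, 0.0005)
canB top z 0.122 [ 0.411 -0.131] reach 0.432
   top (array([ 0.4123, -0.1327]), 27, 0.0002)
   side (array([ 0.4126, -0.1304]), 658, 0.0006)
botA top z 0.168 [ 0.613 -0.025] reach 0.614
   top (array([ 0.6146, -0.0242]), 23, 0.0002) None
   side (array([ 0.6147, -0.0225]), 355, 0.0008) (array([ 0.6148, -0.0228]), 88, 0.0009)
botB top z 0.168 [ 0.486 -0.429] reach 0.649
   top (array([ 0.4861, -0.4308]), 94, 0.0006) (array([ 0.4864, -0.4304]), 22, 0.0007)
   side (array([ 0.4858, -0.429 ]), 102, 0.0002) (array([ 0.4859, -0.4292]), 93, 0.0003)
tinA top z 0.116 [ 0.576 -0.152] reach 0.596
tinB top z 0.114 [ 0.495 -0.281] reach 0.569
sauce top z 0.165 [ 0.484 -0.006] reach 0.484
green top z 0.168 [0.385 0.018] reach 0.386
   top (array([0.3849, 0.0178]), 23, 0.0002) None
   side (array([0.3854, 0.0199]), 429, 0.0009) (array([0.3854, 0.0199]), 102, 0.0009)
red top z 0.167 [ 0.852 -0.039] reach 0.853
tray top 1008 [ 0.505   0.2809 -3.447 ] 0.005469150329805057 0.0027206209401366196
tray side 1023 [0.505  0.2799 2.8349] 0.005714126943477609 0.0028676996790848366
```

View pics/crop0.png

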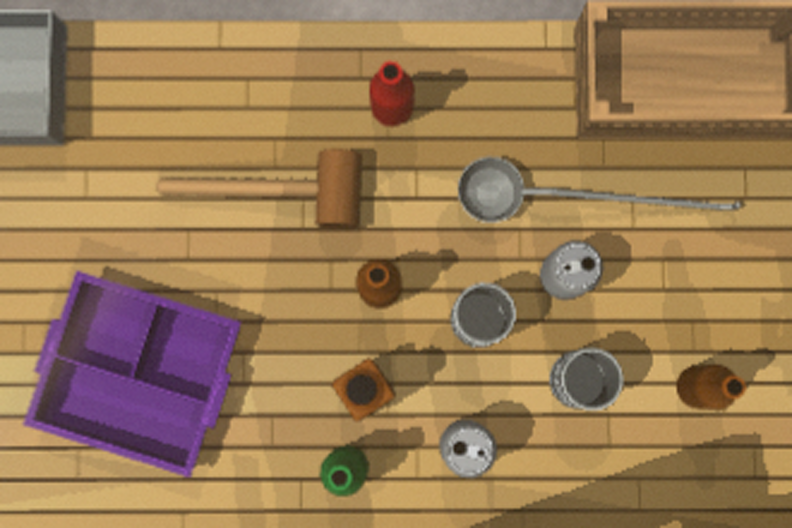

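The crop confirms it: cans with lids and dark holes at crop (572,270) and (468,448), hollow tins at (484,314) and (587,380), and round open amber bottles at (378,283) and (710,387). The square capped bottle, the green one and the red one are excluded. Tray centre is (0.505, 0.2805) with yaw 2.836. I'll do the cans first, starting with can A.

```bash
cat > g.py <<'E'
# usage: g.py x y z [yaw of tool x] -> tool-frame shift from the measured pose
import sys; from h import *; from workcell import env
s=env.read_state();T=toolT(s);a=list(map(float,sys.argv[1:]))
print("t",round(s["time"],2),"pos",s["tool_pos"].round(4),"yaw",round(np.arctan2(T[1,0],T[0,0]),3),"tilt",np.degrees(np.arccos(-T[2,2])).round(2),"q",s["qpos"].round(2),"w",round(s["gripper_width"],4),"F",s["ft_force"].round(2),s["finger_force"])
print("shift",(T[:3,:3].T@(np.array(a[:3])-s["tool_pos"])).round(4))
E
python3 g.py .630 -.262 .061; python3 g.py .4125 -.1315 .061
```

```text
t 0.1 pos [ 0.221  -0.6371  0.2012] yaw 0.334 tilt 0.13 q [-1.39  0.29  1.58 -0.    1.28 -0.15] w 0.0852 F [-0.96 -1.21 -0.89] 0.0
shift [ 0.5092 -0.2201  0.1409]
t 0.1 pos [ 0.221  -0.6371  0.2012] yaw 0.334 tilt 0.13 q [-1.39  0.29  1.58 -0.    1.28 -0.15] w 0.0852 F [-0.96 -1.21 -0.89] 0.0
shift [ 0.3465 -0.4146  0.1413]
```

Request:
apply_moves --deltas "-1 0.02 -0.01 -0.04 0; -1 0.07 -0.03 -0.06 0; -1 0.12 -0.052 -0.06 0; -1 0.175 -0.076 -0.06 0; -1 0.23 -0.1 -0.06 0; -1 0.285 -0.124 -0.06 0; -1 0.34 -0.147 -0.06 0; -1 0.39 -0.169 -0.06 0"

```text
time: 1.1
tool_pos: [0.5354, -0.3484, 0.2619]
tool_rot: [-3.097, -0.523, 0.001]
ft_force: [0.5, -0.3, 0.4]
gripper_width: 0.0852
finger_force: 0.0
```

```bash
python3 g.py .630 -.262 .061
```

```text
t 1.1 pos [ 0.5354 -0.3484  0.2619] yaw 0.334 tilt 0.05 q [-0.74  0.17  1.61  0.    1.37  0.5 ] w 0.0852 F [ 0.53 -0.25  0.44] 0.0
shift [ 0.1178 -0.0505  0.2009]
```

Request:
apply_moves --deltas "-1 0.04 -0.017 0 0; -1 0.08 -0.034 0 0; -1 0.118 -0.05 0.01 0; -1 0.118 -0.05 0.03 0; -1 0.118 -0.05 0.04 0; -1 0.118 -0.05 0.04 0; -1 0.118 -0.05 0.04 0; -1 0.118 -0.05 0.04 0" --grip_force 20

```text
time: 2.1
tool_pos: [0.6294, -0.2653, 0.2237]
tool_rot: [3.097, 0.52, 0.002]
ft_force: [-0.6, -0.1, 0.3]
gripper_width: 0.0856
finger_force: 0.0
```

```bash
cat > w.py <<'E'
# wrist picture: w.py name x y r zlo zhi -> circle fit near (x,y)
import sys; from h import *; from workcell import env,optics
s=env.read_state(); f=optics.grab_frame("wrist"); a=list(map(float,sys.argv[2:]))
P=cloud(f,toolT(s)@f["mount"]).reshape(-1,3);P=P[~np.isnan(P[:,0])]
print("circ",circ(P,np.array(a[:2]),*a[2:5],rad=a[2]+.015))
m=np.hypot(*(P[:,:2]-a[:2]).T)<a[2]-.004
if m.any(): print("zmax",np.percentile(P[m,2],98).round(4))
cv2.imwrite(f"pics/{sys.argv[1]}.png",f["color"][:,:,::-1])
E
python3 w.py w1 .630 -.262 .033 .03 .095; python3 g.py .630 -.262 .061
```

```text
circ (array([ 0.6299, -0.2623]), 399, 0.0001)
zmax 0.3436
t 2.15 pos [ 0.6295 -0.2651  0.2237] yaw 0.333 tilt 0.1 q [-0.55  0.29  1.54 -0.    1.32  0.69] w 0.0853 F [ 0.57 -0.3   0.3 ] 0.0
shift [ 0.0013 -0.003   0.1627]
```

View pics/w1.png

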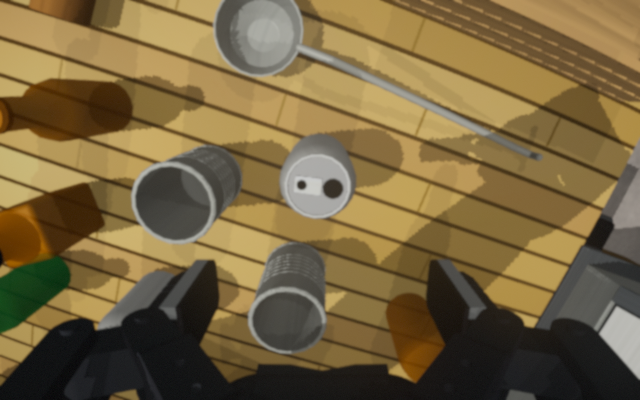

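The wrist view shows can A at (318,180) between the fingers. The fit (0.630, -0.262) agrees with the fixed cameras, so I'll descend and grip gently.

Request:
apply_moves --deltas "-1 0.001 -0.003 0.03 0; -1 0.001 -0.003 0.06 0; -1 0.001 -0.003 0.09 0; -1 0.001 -0.003 0.12 0; -1 0.001 -0.003 0.145 0; -1 0.001 -0.003 0.162 0; -1 0.001 -0.003 0.162 0; -1 0.001 -0.003 0.162 0" --grip_force 20

```text
time: 3.15
tool_pos: [0.6302, -0.2618, 0.062]
tool_rot: [3.096, 0.522, 0.003]
ft_force: [0.7, -1.0, 0.5]
gripper_width: 0.0853
finger_force: 0.0
```

Request:
apply_moves --deltas "1 0 0 0 0; 1 0 0 0 0; 1 0 0 0 0; 1 0 0 0 0; 1 0 0 0 0; 1 0 0 0 0; 1 0 0 0 0; 1 0 0 0 0" --grip_force 20

```text
time: 4.15
tool_pos: [0.6304, -0.2615, 0.0626]
tool_rot: [3.097, 0.522, 0.003]
ft_force: [-0.5, 1.1, 6.1]
gripper_width: 0.0637
finger_force: 22.1
```

```bash
python3 g.py .530 .220 .28
```

```text
t 4.15 pos [ 0.6304 -0.2615  0.0626] yaw 0.334 tilt 0.15 q [-0.54  0.44  1.65  0.    1.05  0.69] w 0.0637 F [-0.45  1.1   6.1 ] 22.0901865453925
shift [ 0.0634 -0.4874 -0.2182]
```

Request:
apply_moves --deltas "1 0 0 -0.03 0; 1 0 0 -0.08 0; 1 0 0 -0.14 0; 1 0 0 -0.19 0; 1 0.008 -0.035 -0.21 0; 1 0.019 -0.085 -0.21 0; 1 0.03 -0.14 -0.21 0; 1 0.041 -0.19 -0.21 0"

```text
time: 5.15
tool_pos: [0.6052, -0.0667, 0.2703]
tool_rot: [3.098, 0.522, 0.0]
ft_force: [0.0, 0.6, -0.2]
gripper_width: 0.0636
finger_force: 22.2
```

Request:
apply_moves --deltas "1 0.011 -0.055 0 0; 1 0.022 -0.11 0 0; 1 0.034 -0.165 0 0; 1 0.045 -0.22 0 0; 1 0.057 -0.275 0 0; 1 0.068 -0.325 0 0; 1 0.08 -0.365 0 0; 1 0.082 -0.378 0 0"

```text
time: 6.15
tool_pos: [0.5587, 0.3177, 0.2699]
tool_rot: [3.097, 0.526, -0.001]
ft_force: [0.2, -0.6, -0.8]
gripper_width: 0.0632
finger_force: 22.2
```

```bash
python3 w.py w2 .560 .3156 .033 .2 .3; python3 g.py .560 .3156 .0666
```

```text
circ (array([0.5583, 0.3167]), 3176, 0.0002)
zmax 0.3887
t 6.2 pos [0.5586 0.318  0.27  ] yaw 0.336 tilt 0.04 q [0.36 0.17 1.59 0.   1.38 1.59] w 0.0637 F [0.16 0.3  0.51] 22.19458356325049
shift [0.0007 0.0029 0.2034]
```

View pics/w2.png

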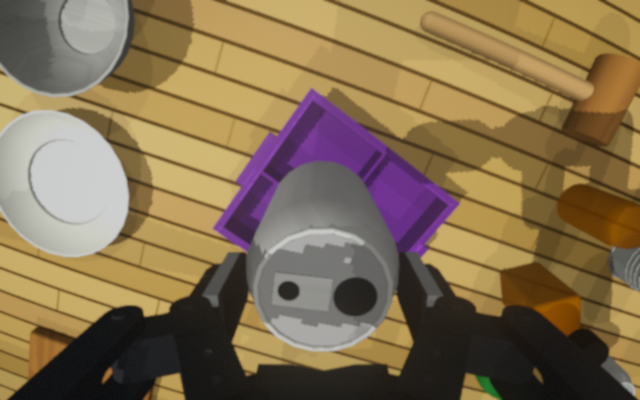

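Can A is held upright at (320,290) above the far pocket, so I'll lower it and release.

Request:
apply_moves --deltas "1 0.001 0.003 0.05 0; 1 0.001 0.003 0.1 0; 1 0.001 0.003 0.14 0; 1 0.001 0.003 0.17 0; 1 0.001 0.003 0.185 0; 1 0.001 0.003 0.195 0; 1 0.001 0.003 0.202 0; 1 0.001 0.003 0.202 0"

```text
time: 7.2
tool_pos: [0.5617, 0.3133, 0.0689]
tool_rot: [-3.098, -0.522, -0.001]
ft_force: [1.4, 0.8, 0.1]
gripper_width: 0.0638
finger_force: 22.2
```

Request:
apply_moves --deltas "0.2 0 0 0 0; -0.3 0 0 0 0; -0.6 0 0 0 0; -0.8 0 0 0 0; -0.8 0 0 0 0; -0.8 0 0 0 0; -0.8 0 0 -0.01 0; -0.8 0 0 -0.03 0"

```text
time: 8.2
tool_pos: [0.5608, 0.313, 0.0987]
tool_rot: [3.098, 0.522, -0.003]
ft_force: [-0.1, 0.5, -0.2]
gripper_width: 0.0767
finger_force: 0.0
```

Request:
apply_moves --deltas "-0.8 0 0 -0.03 0; -0.8 0 0 -0.08 0; -0.8 0 0 -0.14 0; -0.9 0 0 -0.18 0; -1 0 0 -0.18 0; -1 0 0.03 -0.18 0; -1 0 0.08 -0.18 0; -1 0 0.1 -0.18 0"

```text
time: 9.2
tool_pos: [0.5943, 0.2167, 0.278]
tool_rot: [3.098, 0.519, -0.002]
ft_force: [-1.3, 1.5, 0.6]
gripper_width: 0.0851
finger_force: 0.0
```

```bash
python3 g.py .4125 -.1315 .061; python3 w.py w3 .560 .3156 .033 .05 .1
```

```text
t 9.2 pos [0.5943 0.2167 0.278 ] yaw 0.332 tilt 0.07 q [ 0.19  0.15  1.6  -0.    1.39  1.43] w 0.0851 F [-1.3   1.51  0.57] 0.0
shift [-0.285   0.27    0.2173]
circ (array([0.5609, 0.3129]), 611, 0.0003)
zmax 0.1203
```

View pics/w3.png

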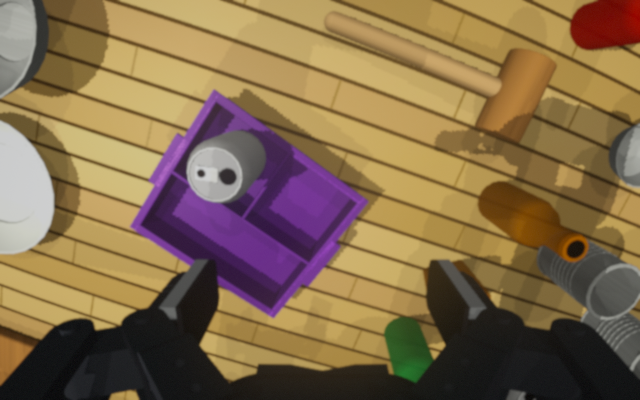

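Can A stands in the far pocket at (220,170), top at 0.120 m. Next is can B.

Request:
apply_moves --deltas "-1 -0.04 0.038 0 0; -1 -0.08 0.076 0 0; -1 -0.12 0.114 0 0; -1 -0.16 0.152 0 0; -1 -0.2 0.19 0 0; -1 -0.24 0.228 0 0; -1 -0.275 0.26 0 0; -1 -0.285 0.27 0 0"

```text
time: 10.25
tool_pos: [0.4125, -0.1305, 0.2785]
tool_rot: [-3.098, -0.518, -0.001]
ft_force: [-0.1, -0.3, 1.2]
gripper_width: 0.0849
finger_force: 0.0
```

```bash
python3 w.py w4 .4125 -.1315 .033 .03 .095; python3 g.py .4125 -.1315 .061
```

```text
circ (array([ 0.4124, -0.132 ]), 266, 0.0001)
zmax 0.3985
t 10.3 pos [ 0.4126 -0.131   0.2785] yaw 0.331 tilt 0.02 q [-0.54 -0.33  2.04 -0.    1.43  0.7 ] w 0.0852 F [-0.14 -0.61 -0.06] 0.0
shift [-2.000e-04  4.000e-04  2.175e-01]
```

Request:
apply_moves --deltas "-1 0 0.001 0.04 0; -1 0 0.001 0.085 0; -1 0 0.001 0.125 0; -1 0 0.001 0.16 0; -1 0 0.001 0.19 0; -1 0 0.001 0.21 0; -1 0 0.001 0.216 0; -1 0 0.001 0.216 0"

```text
time: 11.3
tool_pos: [0.4141, -0.1299, 0.0626]
tool_rot: [-3.097, -0.524, 0.0]
ft_force: [0.4, -0.1, 0.1]
gripper_width: 0.0851
finger_force: 0.0
```

Request:
apply_moves --deltas "1 0 0 0 0; 1 0 0 0 0; 1 0 0 0 0; 1 0 0 0 0; 1 0 0 0 0; 1 0 0 0 0; 1 0 0 0 0; 1 0 0 0 0" --grip_force 20

```text
time: 12.3
tool_pos: [0.4147, -0.1312, 0.0639]
tool_rot: [3.097, 0.521, 0.003]
ft_force: [-0.7, 1.4, 4.9]
gripper_width: 0.0627
finger_force: 22.0
```

Request:
apply_moves --deltas "1 0 0 -0.03 0; 1 0 0 -0.08 0; 1 0 0 -0.14 0; 1 0 0 -0.19 0; 1 0 0 -0.215 0; 1 0 0 -0.22 0; 1 0 0 -0.22 0; 1 0 0 -0.22 0"

```text
time: 13.3
tool_pos: [0.4129, -0.1302, 0.2804]
tool_rot: [-3.096, -0.521, 0.004]
ft_force: [-0.8, -0.8, 0.3]
gripper_width: 0.0626
finger_force: 21.3
```

```bash
python3 g.py .530 .220 .282
```

```text
t 13.3 pos [ 0.4129 -0.1302  0.2804] yaw 0.334 tilt 0.21 q [-0.54 -0.33  2.04 -0.    1.43  0.7 ] w 0.0626 F [-0.77 -0.79  0.34] 21.258183040190488
shift [ 0.2254 -0.2926 -0.0013]
```

Request:
apply_moves --deltas "1 0.03 -0.039 0 0; 1 0.06 -0.078 0 0; 1 0.095 -0.123 0 0; 1 0.13 -0.168 0 0; 1 0.165 -0.213 0 0; 1 0.195 -0.253 0 0; 1 0.217 -0.282 0 0; 1 0.225 -0.291 0 0"

```text
time: 14.3
tool_pos: [0.5304, 0.2196, 0.2804]
tool_rot: [3.097, 0.526, -0.006]
ft_force: [-0.4, -0.4, -0.3]
gripper_width: 0.0621
finger_force: 21.2
```

```bash
python3 g.py .530 .219 .068
```

```text
t 14.3 pos [0.5304 0.2196 0.2804] yaw 0.336 tilt 0.21 q [ 0.22  0.02  1.74 -0.    1.39  1.45] w 0.0621 F [-0.37 -0.4  -0.27] 21.241185053950176
shift [2.000e-04 5.000e-04 2.124e-01]
```

Request:
apply_moves --deltas "1 0 0 0.05 0; 1 0 0 0.1 0; 1 0 0 0.145 0; 1 0 0 0.175 0; 1 0 0 0.195 0; 1 0 0 0.205 0; 1 0 0 0.212 0; 1 0 0 0.212 0"

```text
time: 15.3
tool_pos: [0.5313, 0.218, 0.071]
tool_rot: [-3.098, -0.522, -0.001]
ft_force: [-0.5, -0.2, -0.4]
gripper_width: 0.0627
finger_force: 21.2
```

Request:
apply_moves --deltas "0.2 0 0 0 0; -0.3 0 0 0 0; -0.6 0 0 0 0; -0.75 0 0 0 0; -0.75 0 0 0 0; -0.75 0 0 0 0; -0.75 0 0 -0.01 0; -0.75 0 0 -0.03 0"

```text
time: 16.3
tool_pos: [0.5303, 0.2179, 0.1008]
tool_rot: [3.098, 0.522, -0.003]
ft_force: [0.4, -0.6, 0.5]
gripper_width: 0.0749
finger_force: 0.0
```

Request:
apply_moves --deltas "-0.75 0 0 -0.03 0; -0.75 0 0 -0.08 0; -0.75 0 0 -0.13 0; -0.75 0 0 -0.18 0; -0.75 0 0 -0.22 0; -0.75 0 0.02 -0.25 0; -0.75 0 0.07 -0.25 0; -0.75 0 0.1 -0.25 0"

```text
time: 17.3
tool_pos: [0.5642, 0.122, 0.3534]
tool_rot: [3.097, 0.521, 0.006]
ft_force: [0.6, 0.1, 0.8]
gripper_width: 0.0748
finger_force: 0.0
```

```bash
python3 g.py .6148 -.0232 .30; python3 w.py w5 .530 .220 .033 .05 .1;python3 w.py w6 .560 .313 .033 .05 .1; python3 w.py w7 .6148 -.0232 .028 .02 .08
```

```text
t 17.3 pos [0.5642 0.122  0.3534] yaw 0.333 tilt 0.22 q [ 0.04 -0.01  1.63 -0.    1.51  1.28] w 0.0748 F [0.63 0.12 0.81] 0.0
shift [1.000e-04 1.537e-01 5.360e-02]
circ (array([0.5276, 0.2173]), 360, 0.0003)
zmax 0.1204
circ (array([0.5615, 0.3131]), 647, 0.0005)
zmax 0.1205
circ (array([ 0.6136, -0.024 ]), 499, 0.0003)
zmax 0.1617
```

View pics/w7.png

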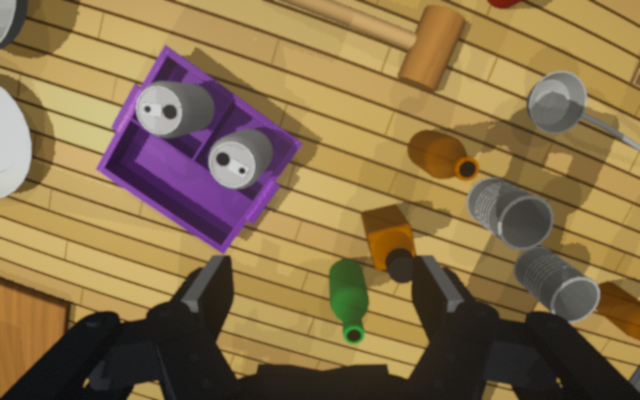

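Both cans stand in their pockets at (160,108) and (238,160), and bottle A is at (465,168). Now bottle A.

Request:
apply_moves --deltas "-0.75 0 0.03 0 0; -0.75 0 0.07 0.02 0; -0.75 0 0.11 0.06 0; -0.75 0 0.14 0.09 0; -0.75 0 0.154 0.11 0; -0.75 0 0.154 0.12 0; -0.75 0 0.154 0.12 0; -0.75 0 0.154 0.12 0"

```text
time: 18.45
tool_pos: [0.6147, -0.0209, 0.2323]
tool_rot: [3.097, 0.524, 0.004]
ft_force: [-0.2, -0.1, 0.5]
gripper_width: 0.0751
finger_force: 0.0
```

```bash
python3 w.py w8 .614 -.0235 .028 .02 .08; python3 w.py w9 .614 -.0235 .013 .122 .147; python3 g.py .6143 -.0235 .118
```

```text
circ (array([ 0.6142, -0.0238]), 327, 0.0001)
zmax 0.3478
circ (array([ 0.6142, -0.0237]), 199, 0.0001)
zmax 0.1617
t 18.55 pos [ 0.6147 -0.0213  0.2322] yaw 0.335 tilt 0.15 q [-0.2   0.13  1.7   0.    1.3   1.04] w 0.0747 F [ 0.55 -0.43 -0.01] 0.0
shift [-0.0014  0.0018  0.1142]
```

Request:
apply_moves --deltas "-0.75 -0.001 0.002 0.02 0; -0.75 -0.001 0.002 0.045 0; -0.75 -0.001 0.002 0.07 0; -0.75 -0.001 0.002 0.09 0; -0.75 -0.001 0.002 0.105 0; -0.75 -0.001 0.002 0.114 0; -0.75 -0.001 0.002 0.114 0; -0.75 -0.001 0.002 0.114 0"

```text
time: 19.55
tool_pos: [0.6145, -0.0243, 0.1175]
tool_rot: [3.097, 0.522, 0.003]
ft_force: [0.3, -0.1, 0.5]
gripper_width: 0.0749
finger_force: 0.0
```

Request:
apply_moves --deltas "-0.4 0 0 0 0; 0 0 0 0 0; 0.2 0 0 0 0; 1 0 0 0 0; 1 0 0 0 0; 1 0 0 0 0; 1 0 0 0 0; 1 0 0 0 0" --grip_force 40

```text
time: 20.55
tool_pos: [0.6141, -0.0242, 0.1169]
tool_rot: [-3.098, -0.522, -0.001]
ft_force: [0.1, 0.5, 2.8]
gripper_width: 0.024
finger_force: 39.4
```

```bash
python3 g.py .4724 .3432 .32
```

```text
t 20.55 pos [ 0.6141 -0.0242  0.1169] yaw 0.334 tilt 0.03 q [-0.2   0.24  1.8   0.    1.1   1.03] w 0.024 F [0.1  0.52 2.82] 39.44634675979614
shift [-0.0134 -0.3935 -0.2032]
```

Request:
apply_moves --deltas "1 0 0 -0.02 0; 1 0 0 -0.06 0; 1 0 0 -0.11 0; 1 0 0 -0.16 0; 1 0 0 -0.19 0; 1 0 0 -0.2 0; 1 -0.001 -0.02 -0.2 0; 1 -0.002 -0.05 -0.2 0"

```text
time: 21.55
tool_pos: [0.594, 0.0234, 0.3136]
tool_rot: [-3.096, -0.52, 0.007]
ft_force: [0.6, -0.2, -2.1]
gripper_width: 0.0242
finger_force: 39.5
```

Request:
apply_moves --deltas "1 -0.001 -0.04 0 0; 1 -0.003 -0.09 0 0; 1 -0.004 -0.14 0 0; 1 -0.006 -0.19 0 0; 1 -0.008 -0.24 0 0; 1 -0.009 -0.29 0 0; 1 -0.011 -0.325 0 0; 1 -0.011 -0.343 0 0"

```text
time: 22.55
tool_pos: [0.4702, 0.3445, 0.3139]
tool_rot: [3.096, 0.526, -0.007]
ft_force: [0.0, 0.4, -2.5]
gripper_width: 0.024
finger_force: 39.6
```

```bash
python3 g.py .4724 .3432 .122; python3 w.py wa .4724 .3432 .013 .3 .36
```

```text
t 22.55 pos [0.4702 0.3445 0.3139] yaw 0.337 tilt 0.26 q [0.46 0.02 1.67 0.   1.45 1.69] w 0.024 F [ 0.04  0.38 -2.53] 39.587218165397644
shift [0.0025 0.0019 0.1919]
circ (array([0.4728, 0.3447]), 8037, 0.0048)
zmax 0.419
```

View pics/wa.png

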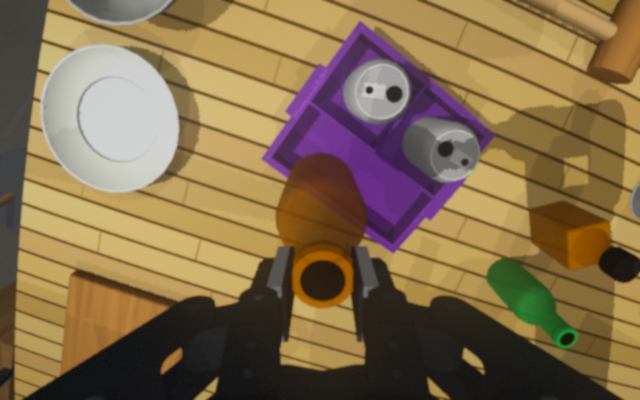

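Bottle A hangs straight at (322,275) over the trough's far end. Lowering it gently.

Request:
apply_moves --deltas "1 0.002 0.002 0.03 0; 1 0.002 0.002 0.07 0; 1 0.002 0.002 0.11 0; 1 0.002 0.002 0.14 0; 1 0.002 0.002 0.16 0; 1 0.002 0.002 0.172 0; 1 0.002 0.002 0.18 0; 1 0.002 0.002 0.184 0"

```text
time: 23.6
tool_pos: [0.4759, 0.3418, 0.133]
tool_rot: [-3.098, -0.522, -0.002]
ft_force: [1.2, -0.2, -1.3]
gripper_width: 0.024
finger_force: 39.6
```

```bash
python3 g.py .4724 .3432 .121
```

```text
t 23.6 pos [0.4759 0.3418 0.133 ] yaw 0.334 tilt 0.07 q [ 0.45  0.16  1.86 -0.    1.12  1.69] w 0.024 F [ 1.19 -0.25 -1.3 ] 39.563793540000916
shift [-0.0028 -0.0025  0.012 ]
```

Request:
apply_moves --deltas "1 -0.001 -0.001 0.002 0; 1 -0.002 -0.002 0.004 0; 1 -0.003 -0.002 0.006 0; 1 -0.003 -0.002 0.008 0; 1 -0.003 -0.002 0.009 0; 1 -0.003 -0.002 0.01 0; 1 -0.003 -0.002 0.011 0; 1 -0.003 -0.002 0.011 0"

```text
time: 24.6
tool_pos: [0.4718, 0.3425, 0.1214]
tool_rot: [3.098, 0.522, -0.0]
ft_force: [0.2, 0.3, -1.3]
gripper_width: 0.0238
finger_force: 39.6
```

```bash
python3 g.py .4724 .3432 .121
```

```text
t 24.6 pos [0.4718 0.3425 0.1214] yaw 0.334 tilt 0.01 q [0.45 0.17 1.87 0.   1.1  1.69] w 0.0238 F [ 0.18  0.32 -1.33] 39.56379532814026
shift [ 0.0008 -0.0005  0.0004]
```

Request:
apply_moves --deltas "1 0 0 0.0005 0; 1 0 0 0.001 0; 1 0 0 0.0015 0; 1 0 0 0.002 0; 1 0 0 0.002 0; 1 0 0 0.002 0; 1 0 0 0.002 0; 1 0 0 0.002 0"

```text
time: 25.6
tool_pos: [0.4726, 0.343, 0.1208]
tool_rot: [-3.097, -0.522, -0.003]
ft_force: [-0.3, 0.1, 4.8]
gripper_width: 0.0246
finger_force: 40.2
```

Contact (+5 N). I'll release slowly, then rise.

Request:
apply_moves --deltas "0.3 0 0 0 0; 0.2 0 0 0 0; 0.1 0 0 0 0; 0 0 0 0 0; -0.1 0 0 0 0; -0.1 0 0 0 0; -0.1 0 0 -0.01 0; -0.1 0 0 -0.03 0" --grip_force 20

```text
time: 26.6
tool_pos: [0.4714, 0.3423, 0.1498]
tool_rot: [3.098, 0.522, -0.002]
ft_force: [-0.8, 0.9, -0.6]
gripper_width: 0.0472
finger_force: 0.0
```

Request:
apply_moves --deltas "-0.1 0 0 -0.03 0; -0.1 0 0 -0.07 0; -0.3 0 0 -0.12 0; -0.6 0 0 -0.16 0; -0.75 0 0 -0.18 0; -0.75 0 0.03 -0.18 0; -0.75 0 0.08 -0.18 0; -0.75 0 0.13 -0.18 0"

```text
time: 27.6
tool_pos: [0.5143, 0.2186, 0.3292]
tool_rot: [3.098, 0.524, -0.001]
ft_force: [1.0, -0.4, -0.7]
gripper_width: 0.0745
finger_force: 0.0
```

```bash
python3 w.py wb .4724 .3432 .028 .05 .08; python3 g.py .486 -.4298 .31
```

```text
circ (array([0.4718, 0.3438]), 276, 0.0003)
zmax 0.1655
t 27.65 pos [0.5162 0.2133 0.329 ] yaw 0.33 tilt 0.29 q [ 0.21 -0.04  1.71 -0.    1.47  1.45] w 0.0749 F [ 2.45 -2.3   0.97] 0.0
shift [-0.2369  0.5986  0.0223]
```

View pics/wb.png

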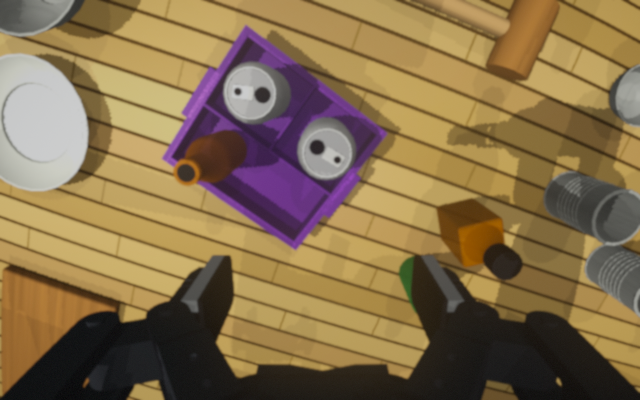

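Bottle A stands in the trough (188,170). On to bottle B.

Request:
apply_moves --deltas "-0.75 -0.015 0.037 0 0; -0.75 -0.035 0.09 0 0; -0.75 -0.055 0.14 0 0; -0.75 -0.075 0.19 0 0; -0.75 -0.095 0.24 0 0; -0.75 -0.115 0.29 0 0; -0.75 -0.135 0.34 0 0; -0.75 -0.155 0.39 0 0"

```text
time: 28.65
tool_pos: [0.4952, -0.201, 0.3292]
tool_rot: [-3.097, -0.521, 0.001]
ft_force: [0.5, -0.5, -0.1]
gripper_width: 0.0746
finger_force: 0.0
```

Request:
apply_moves --deltas "-0.75 -0.02 0.05 0 0; -0.75 -0.04 0.1 0.02 0; -0.75 -0.06 0.15 0.04 0; -0.75 -0.075 0.19 0.06 0; -0.75 -0.082 0.208 0.08 0; -0.75 -0.082 0.208 0.09 0; -0.75 -0.082 0.208 0.09 0; -0.75 -0.082 0.208 0.09 0"

```text
time: 29.65
tool_pos: [0.4871, -0.4222, 0.2409]
tool_rot: [3.096, 0.524, 0.002]
ft_force: [-0.4, -0.1, -0.8]
gripper_width: 0.0748
finger_force: 0.0
```

```bash
python3 w.py wc .486 -.4298 .028 .02 .08; python3 w.py wd .486 -.4298 .013 .122 .147; python3 g.py .486 -.4298 .118
```

```text
circ (array([ 0.4858, -0.4306]), 335, 0.0002)
zmax 0.3587
circ (array([ 0.4858, -0.4305]), 193, 0.0001)
zmax 0.162
t 29.75 pos [ 0.4872 -0.4224  0.2412] yaw 0.335 tilt 0.14 q [-0.87  0.19  1.62  0.    1.33  0.36] w 0.0748 F [ 0.65  0.01 -0.08] 0.0
shift [-0.0036  0.0063  0.1232]
```

Request:
apply_moves --deltas "-0.75 -0.004 0.007 0.01 0; -0.75 -0.004 0.007 0.04 0; -0.75 -0.004 0.007 0.07 0; -0.75 -0.004 0.007 0.095 0; -0.75 -0.004 0.007 0.113 0; -0.75 -0.004 0.007 0.123 0; -0.75 -0.004 0.007 0.123 0; -0.75 -0.004 0.007 0.123 0"

```text
time: 30.75
tool_pos: [0.4855, -0.4315, 0.1178]
tool_rot: [3.096, 0.522, 0.002]
ft_force: [0.1, 0.0, -0.2]
gripper_width: 0.0747
finger_force: 0.0
```

Request:
apply_moves --deltas "-0.4 0 0 0 0; 0 0 0 0 0; 0.2 0 0 0 0; 1 0 0 0 0; 1 0 0 0 0; 1 0 0 0 0; 1 0 0 0 0; 1 0 0 0 0" --grip_force 40

```text
time: 31.75
tool_pos: [0.4851, -0.431, 0.1169]
tool_rot: [3.098, 0.522, 0.0]
ft_force: [0.1, 1.2, 2.4]
gripper_width: 0.0243
finger_force: 39.6
```

Request:
apply_moves --deltas "1 0 0 -0.02 0; 1 0 0 -0.06 0; 1 0 0 -0.11 0; 1 0 0 -0.16 0; 1 0 0 -0.2 0; 1 0 0 -0.23 0; 1 0 0 -0.23 0; 1 0 0 -0.23 0"

```text
time: 32.75
tool_pos: [0.4845, -0.4304, 0.3446]
tool_rot: [-3.096, -0.521, 0.002]
ft_force: [-0.0, 0.4, -2.2]
gripper_width: 0.0241
finger_force: 39.7
```

```bash
python3 g.py .4423 .2479 .345
```

```text
t 32.75 pos [ 0.4845 -0.4304  0.3446] yaw 0.334 tilt 0.16 q [-0.88  0.16  1.47 -0.    1.51  0.35] w 0.0241 F [-0.05  0.36 -2.23] 39.66161906719208
shift [ 0.1823 -0.6547  0.0011]
```

Request:
apply_moves --deltas "1 0.008 -0.03 0 0; 1 0.019 -0.07 0 0; 1 0.031 -0.115 0 0; 1 0.044 -0.16 0 0; 1 0.057 -0.205 0 0; 1 0.07 -0.25 0 0; 1 0.082 -0.295 0 0; 1 0.095 -0.34 0 0"

```text
time: 33.75
tool_pos: [0.4622, -0.0768, 0.3437]
tool_rot: [-3.096, -0.521, 0.006]
ft_force: [-0.7, -0.1, -1.3]
gripper_width: 0.0242
finger_force: 39.7
```

Request:
apply_moves --deltas "1 0.012 -0.045 0 0; 1 0.025 -0.09 0 0; 1 0.038 -0.135 0 0; 1 0.05 -0.18 0 0; 1 0.063 -0.225 0 0; 1 0.075 -0.27 0 0; 1 0.083 -0.3 0 0; 1 0.087 -0.314 0 0"

```text
time: 34.75
tool_pos: [0.4415, 0.2477, 0.3439]
tool_rot: [3.097, 0.525, -0.007]
ft_force: [-0.1, 0.2, -1.7]
gripper_width: 0.0243
finger_force: 39.8
```

```bash
python3 g.py .4423 .2479 .132
```

```text
t 34.75 pos [0.4415 0.2477 0.3439] yaw 0.336 tilt 0.26 q [ 0.31 -0.17  1.8  -0.    1.51  1.55] w 0.0243 F [-0.14  0.17 -1.66] 39.78215754032135
shift [0.0018 0.     0.2119]
```

Request:
apply_moves --deltas "1 0 0 0.03 0; 1 0 0 0.075 0; 1 0 0 0.12 0; 1 0 0 0.155 0; 1 0 0 0.18 0; 1 0 0 0.196 0; 1 0 0 0.205 0; 1 0 0 0.21 0"

```text
time: 35.75
tool_pos: [0.443, 0.2466, 0.1366]
tool_rot: [3.098, 0.522, 0.001]
ft_force: [0.1, 0.9, -2.0]
gripper_width: 0.0243
finger_force: 39.8
```

```bash
python3 g.py .4423 .2479 .121
```

```text
t 35.75 pos [0.443  0.2466 0.1366] yaw 0.334 tilt 0.03 q [ 0.31 -0.02  2.04 -0.    1.12  1.54] w 0.0243 F [ 0.11  0.87 -2.01] 39.76714789867401
shift [-0.0003 -0.0015  0.0156]
```

Request:
apply_moves --deltas "1 0 -0.001 0.003 0; 1 0 -0.001 0.006 0; 1 0 -0.001 0.009 0; 1 0 -0.001 0.011 0; 1 0 -0.001 0.012 0; 1 0 -0.001 0.013 0; 1 0 -0.001 0.014 0; 1 0 -0.001 0.0145 0"

```text
time: 36.75
tool_pos: [0.4423, 0.2476, 0.122]
tool_rot: [-3.098, -0.522, 0.0]
ft_force: [-0.9, -0.0, -2.6]
gripper_width: 0.0245
finger_force: 39.8
```

Request:
apply_moves --deltas "1 0 0 0.0005 0; 1 0 0 0.001 0; 1 0 0 0.0015 0; 1 0 0 0.002 0; 1 0 0 0.002 0; 1 0 0 0.002 0; 1 0 0 0.002 0; 1 0 0 0.002 0"

```text
time: 37.75
tool_pos: [0.4429, 0.2479, 0.1209]
tool_rot: [-3.098, -0.522, -0.002]
ft_force: [-1.6, 0.9, 5.1]
gripper_width: 0.0244
finger_force: 40.5
```

Request:
apply_moves --deltas "0.3 0 0 0 0; 0.2 0 0 0 0; 0.1 0 0 0 0; 0 0 0 0 0; -0.1 0 0 0 0; -0.1 0 0 0 0; -0.1 0 0 -0.01 0; -0.1 0 0 -0.03 0" --grip_force 20

```text
time: 38.75
tool_pos: [0.4418, 0.2474, 0.1501]
tool_rot: [3.098, 0.522, -0.003]
ft_force: [0.6, 0.2, 0.1]
gripper_width: 0.0472
finger_force: 0.0
```

Request:
apply_moves --deltas "-0.1 0 0 -0.03 0; -0.1 0 0 -0.07 0; -0.1 0 0 -0.12 0; -0.1 0 0 -0.17 0; -0.1 0 0 -0.2 0; -0.1 0 0.03 -0.2 0; -0.1 0 0.08 -0.2 0; -0.1 0 0.12 -0.2 0"

```text
time: 39.75
tool_pos: [0.4819, 0.1329, 0.3511]
tool_rot: [3.098, 0.522, 0.002]
ft_force: [0.1, 0.7, 1.1]
gripper_width: 0.0469
finger_force: 0.0
```

```bash
python3 w.py we .4423 .2479 .028 .05 .08;python3 w.py we .4718 .3438 .028 .05 .08; python3 - <<'E'
from workcell import optics; import cv2
f=optics.grab_frame("side"); cv2.imwrite("pics/side1.png",f["color"][:,:,::-1])
E
```

```text
circ (array([0.4425, 0.2485]), 211, 0.0002)
zmax 0.1656
circ (array([0.472 , 0.3436]), 380, 0.0005)
zmax 0.1653
```

View pics/side1.png

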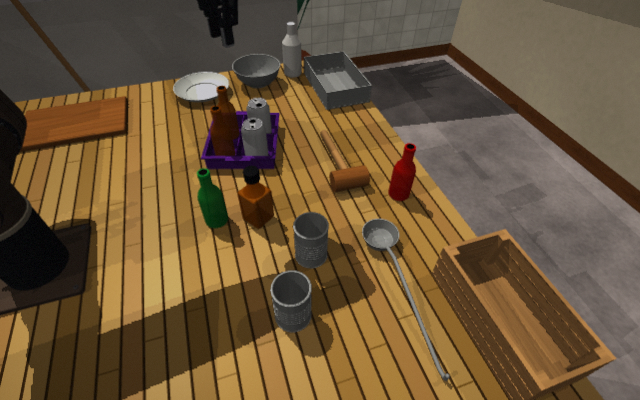

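View pics/we.png

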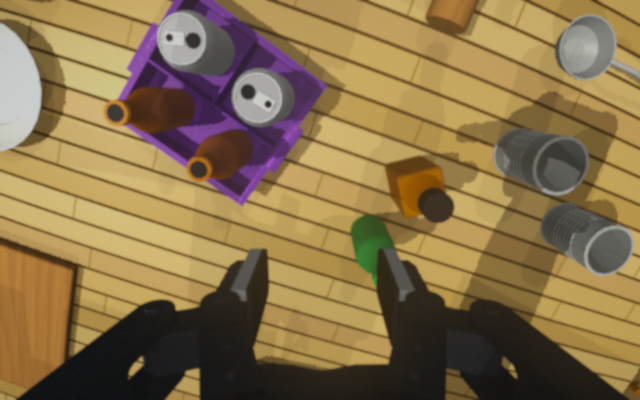

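Both cans are upright in their pockets (wrist view: 180,42 and 262,95), and both bottles are upright in the trough (wrist view: 117,112 and 200,167). The tins, sauce bottle, ladle, mallet and the green and red bottles have not moved, and the gripper is clear.

```bash
python3 -c "
from workcell import env; print(env.finish_job())"
```

```text
the job is handed in; nothing more can be done
None
```

The job is handed in at about 40 s of the 120 s: both soda cans stand in separate square pockets, both amber bottles were set down gently and stand in the trough, and nothing else was moved.

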